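# Shear the top microplate off the stack into the mixer's corner nest

### The arm

A 6-joint arm with a two-finger parallel gripper is mounted at the origin on the work surface. World frame = base frame: x ahead of the robot, y to its left, z up, the work surface at z = 0. Lengths are in m, angles in rad, forces in N, time in s.
With the tool pointing down it reaches from about 0.3 to 0.775 m from the base axis. Payload 14.6 kg.
Tool frame: the origin (TCP) lies midway between the tips of the shut fingers; the grasp point (between the pads) lies 19 mm behind it (ctrl.grip_depth is the distance from the TCP to the grasp point, in m); z points along the fingers, x is the direction in which the jaws open and shut, and the axes are right-handed (so a half turn about z gives the same grasp; the last joint's range is limited). The gripper opens to 94 mm and grips with 3 to 60 N. Pads are 16 mm wide; open, the fingers measure 119 mm over their backs; the gripper's body (75 mm by 177 mm) begins 78 mm behind the grasp point.
Start: joints at [1.044, 0.3, 1.521, -0, 1.321, -0.067], TCP at [0.244, 0.493, 0.205] pointing down, gripper open.
Joint ranges: [-3.03, 3.03], [-0.79, 2.21], [0.23, 2.52], [-1.04, 4.18], [0, 3.07], [-2.55, 2.55]. Speed limits (rad/s): [2.22, 2.22, 2.57, 3.14, 3.14, 3.14].

### API

Orientations are given as [roll, pitch, yaw] about the fixed x, y, z axes, in that order (R = Rz(yaw) Ry(pitch) Rx(roll)).
In Python, from station import ctrl gives the robot as it stands.
- The arm moves only by the tool play_rows, never from a script. Its argument "steps" is a list that holds one entry, the list of rows, each a list of 7 numbers: the shift along the tool's x, y, z in cm, then the turn, a rotation vector about the tool's x, y, z in rad, then the opening, from 0 (shut) to 1 (fully open). In form: [[[x, y, z, ax, ay, az, hand], ...]]. A call has 1 to 20 rows; each row is the pose to reach, as a shift and turn from the pose measured when the call began, along the tool's axes at that moment; what a row does not reach only later rows make up. A row lasts 1/12 s, in which the tool goes at most 41.7 mm and 7.16 degrees, less where a joint would pass 70% of its speed; a pose out of reach is approached as far as the arm can. A call with a gripper value outside its range is refused whole. The fingers move at their own pace and stop on an object; "force" is the grip in N (left out, the last holds). Time passes only in rows, so rows that repeat a pose let the fingers close. It gives the time, the measured TCP pose, the force and the opening at its end, in the units of the state.
- ctrl.get_obs(): the state, without advancing time (a new reading comes with each control period).
- ctrl.camera(name): name is "scene" or "top" or "wrist"; returns a dict with "frame" (480x640x3 uint8, blue, green, red), "fovy" (degrees; the focal length in pixels is half the picture's height over the tangent of half this angle, whatever the lens; pixels are square), "cx", "cy" (the principal point, pixels), "world_to_cam" (4x4, takes a point from world to camera coordinates). Camera axes: x right, y up, looking along -z (the intrinsics and any distortion apply to the point x, -y, -z); pixel columns grow to the right and rows downward; lengths in m; the calibration is good to about 2 mm. A picture is of the moment at which its call begins. There is no depth.
- ctrl.hand_in(): hands the job in, once; it reports no verdict.
The state is a dict: "time_s": time; "qpos": joint angles; "joint_vel": joint speeds; "tau": joint torques, N m; "ee_pos": TCP position; "eef_rot": TCP orientation; "force": force on the tool from outside, world axes, zero at the start; "moment": the same for the moment, N m; "grip_width": finger opening in m.
Only numpy, scipy, OpenCV 4.12 (cv2) and the standard library are available. Lean on these libraries where they do the work, as an engineer would, in place of code of your own. Each camera call takes 0.05 s, during which the arm holds its last target. There are 200 camera calls.

### The job

Slide the blue top microplate sideways off the stack and across onto the mixer's metal deck, without lifting it and without shifting the plates beneath. Push it home against the orange end buffer with a light, steady push of roughly 5 to 10 N, then push it the same way against the green side buffer, and leave it lying square in that corner of the nest. Never shove it hard, leave everything else on the bench alone, and let go at the end.

Things in the scene. Friction and masses are not known exactly. Their poses are not given: they have to be found in the camera images.
- top_plate: blue lidded microplate with pink wells on its top, lying loose and flat on top of the stack: 128 mm (own x) x 86 mm (own y) x 17 mm high, about 0.12 kg. Origin at the centre of its underside. Too wide to grip; its vertical sides can be pushed. At first its x axis is within about 0.05 rad of the mixer's x axis. It has smooth sides and slides easily.
- plate3: pale microplate directly below the blue one, same size (128 x 86 x 17 mm), loose; origin at the centre of its underside. Must stay where it is (within 5 mm)
- plate2: pale microplate, third from the top, same size, loose; must stay where it is
- plate1: pale microplate at the bottom of the stack, standing on the bench, same size, loose; must stay where it is
- mixer: grey slim plate mixer, fixed. Origin at bench height (z = 0) below the centre of the nest. Bare flat metal deck 48 mm above the bench, 3 mm below the underside of the blue plate on the stack; it reaches from -95 to +105 mm along its x, -73 to +95 mm along its y. The stack stands at its -y side, centre 125 to 133 mm along -y and 10 to 22 mm along -x from the origin
- nest (a point): point on the deck, 48 mm above the bench and over the mixer's origin, about where the blue plate's origin lies when home (really up to 4 mm off along x and along y, as the buffers are set); axes as the mixer's. A push along +y to the orange buffer, then one along +x to the green one, brings the plate home with its axes parallel to the mixer's. Nothing rises over 16 mm above the deck
- end_buffer: orange stop bar with a dark bar 14 to 26 mm behind its face, at the +y end of the nest, 90 mm along the mixer's x. Origin: centre of its face AS NOMINALLY SET, 43 mm along mixer y, 8 mm above the deck; the bar is screwed down up to 4 mm nearer or farther along y, found by feel. Sprung and damped: gives 1 mm per 7 N along +y and comes back. Over 18 N is too hard
- side_buffer: green stop bar with a dark bar 14 to 26 mm behind its face, at the +x side of the nest, 60 mm along the mixer's y. Origin: centre of its face AS NOMINALLY SET, 64 mm along mixer x, 8 mm above the deck; the bar is screwed down up to 4 mm nearer or farther along x, found by feel. Sprung and damped like the orange one, along +x. Over 18 N is too hard
- spray_bottle: translucent spray bottle with blue trigger head, 72 mm wide, 235 mm tall, loose bystander; origin at the centre of its underside
- canister: white wipes canister, 90 mm wide, 160 mm tall, loose bystander; origin at the centre of its underside
- tube_rack: yellow tube rack, 100 x 180 x 28 mm, with small capped tubes 12 mm proud, loose bystander; origin at the centre of its underside
There are look-alikes about, which are no part of the job. Several things have the shape of the top_plate; the one meant has the colours described above.

How it is judged:
On the way, in this order (a step that is already met when the one before it is completed fails the run):
1. the blue plate has slid off the stack and lies flat on the mixer's deck (z of top_plate in the frame of mixer between 0.0465 and 0.0495 m and y of top_plate in the frame of mixer above -0.04 m and angle between top_plate's own z axis and vertical below 0.03 rad), for 0.05 s.
2. the blue plate is pressed against the orange end buffer with more than 3 N (contact force between top_plate and end_buffer above 3 N), for 0.1 s.
3. the blue plate is pressed against the green side buffer with more than 3 N (contact force between top_plate and side_buffer above 3 N), for 0.1 s.
At the end, for the whole second after the job is handed in: the blue plate lies flat and at rest on the deck, its origin within 6 mm of the nest point along the mixer's x and y (the buffers' settings differ by up to 4 mm), square to the mixer within 0.04 rad; the three plates of the stack within 5 mm of where they were (z of top_plate in the frame of mixer between 0.0465 and 0.0495 m and x of top_plate in the frame of mixer between -0.006 and 0.006 m and y of top_plate in the frame of mixer between -0.006 and 0.006 m and angle between the x axis of top_plate and the x axis of mixer, either way round below 0.04 rad and angle between top_plate's own z axis and vertical below 0.03 rad and linear speed of top_plate below 0.01 m/s and distance of each of plate1, plate2, plate3 from where it was at the start of the episode below 0.005 m); the robot touches nothing.
It fails at once if the blue plate is pressed against a buffer with more than 18 N (contact force between top_plate and end_buffer above 18 N or contact force between top_plate and side_buffer above 18 N).
It fails at once if the gripper presses on the blue plate with more than 25 N (contact force between top_plate and the fingers above 25 N).
It fails at once if the blue plate is lifted more than 10 mm above its place on the stack, or tipped by more than 0.2 rad (height (world z) of top_plate above 0.061 m or angle between top_plate's own z axis and vertical above 0.2 rad).
It fails at once if one of the three lower plates is shifted by more than 5 mm (distance of any of plate1, plate2, plate3 from where it was at the start of the episode above 0.005 m).
It fails at once if a bystander is moved by more than 15 mm (distance of any of spray_bottle, canister, tube_rack from where it was at the start of the episode above 0.015 m).
It also fails if it takes over 58 s, if anything falls off the work surface, if the arm or the gripper's body presses on something with over 40 N, if the wrist force passes 120 N, or if a joint passes its speed limit or range.

## Working session

There is one attempt and no reset: what is moved stays moved. The work goes in short steps, Python scripts to look and compute and a tool call to move; the robot and the scene stay as the last step left them, time stands still between calls to the robot, and variables do not carry over. Pictures are saved under pics/ and viewed, about 8 in all and at most 12, crops included, and the job is handed in when it is done.

Besides the shell and the picture viewer there is one more tool, called after "Call:" in YAML: its name, and indented under it one key for each argument. play_rows: Moves the arm, as the interface text tells. Its arguments: {"type":"object","properties":{"steps":{"type":"array"},"force":{"type":"number"}},"required":["steps"]}

```bash
ls; mkdir -p pics; python3 - <<'E'
from station import ctrl
import cv2
print(ctrl.get_obs())
for n in("scene","top"):
    c=ctrl.camera(n);cv2.imwrite(f"pics/{n}1.png",c["frame"]);print(n,{k:v for k,v in c.items() if k!="frame"})
E
```

```text
pics
{'time_s': 0.0, 'qpos': array([ 1.04439162e+00,  3.00468482e-01,  1.52155992e+00, -1.45021962e-05,
        1.32070348e+00, -6.66064650e-02]), 'joint_vel': array([-0.00080623, -0.00052599, -0.00206401, -0.00053088,  0.00126395,
       -0.00025899]), 'tau': array([ 1.46060679e-04, -5.31794214e+01, -3.52752256e+01,  7.08879204e-02,
        2.41916638e-02, -5.03516742e-05]), 'ee_pos': array([0.24395263, 0.49265222, 0.20489672]), 'eef_rot': array([-3.14153085e+00,  1.13763951e-03,  1.11100172e+00]), 'force': array([ 0.26977631, -0.40308307, -0.00517366]), 'moment': array([ 0.04465609,  0.01524006, -0.06053293]), 'grip_width': 0.0942196518134405}
scene {'fovy': 56.25790630612374, 'cx': 318.6381088602374, 'cy': 232.2003296561548, 'world_to_cam': array([[ 0.26055897,  0.96532888, -0.01578555, -0.15198185],
       [-0.74880719,  0.21238276,  0.62783864,  0.39521822],
       [ 0.60942334, -0.15176866,  0.77818344, -1.26649282],
       [ 0.        ,  0.        ,  0.        ,  1.        ]])}
top {'fovy': 44.370264209540956, 'cx': 321.15836139393247, 'cy': 242.67836227380346, 'world_to_cam': array([[ 0.03147428, -0.99949208,  0.00499429, -0.0014533 ],
       [ 0.97658137,  0.03181605,  0.21278289, -0.60638754],
       [-0.21283371, -0.00181986,  0.97708674, -1.30888277],
       [ 0.        ,  0.        ,  0.        ,  1.        ]])}
```

View pics/top1.png

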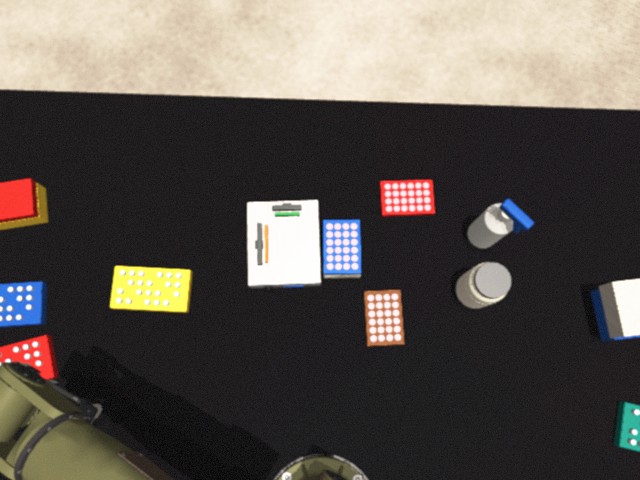

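View pics/scene1.png

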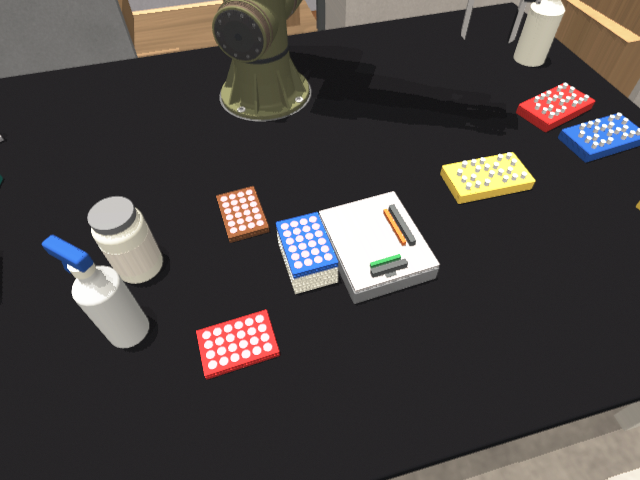

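The blue plate is at about (341,247) in the top picture. The mixer is to its left, around (284,243), with orange at (266,244) and green at (287,213). So mixer +x is roughly world +x, and mixer +y roughly world +y. I'll enlarge a crop to measure from.

```bash
python3 - <<'E'
import cv2
a=cv2.imread("pics/top1.png")[190:300,235:375];cv2.imwrite("pics/top1c.png",cv2.resize(a,None,fx=5.5,fy=5.4545,interpolation=cv2.INTER_CUBIC))
a=cv2.imread("pics/scene1.png")[185:305,270:445];cv2.imwrite("pics/scene1c.png",cv2.resize(a,None,fx=4.5,fy=4.5,interpolation=cv2.INTER_CUBIC))
E
```

```text
(no output)
```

View pics/top1c.png

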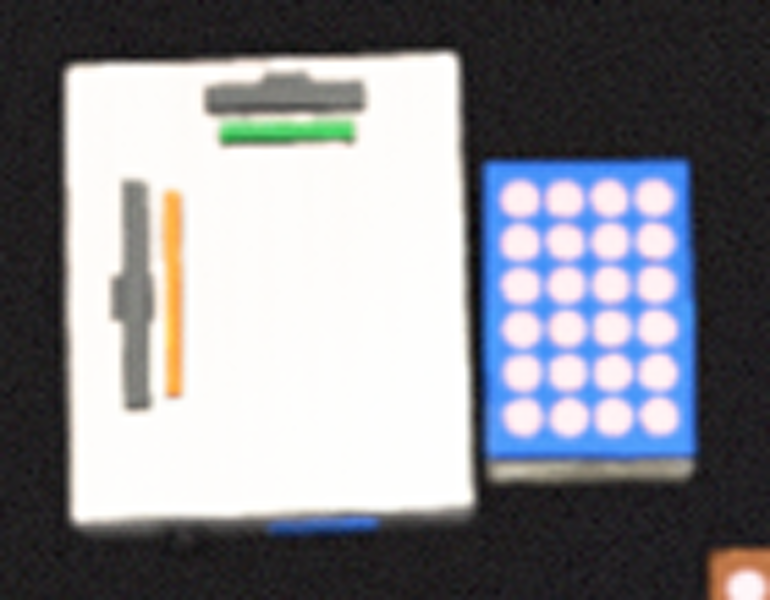

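View pics/scene1c.png

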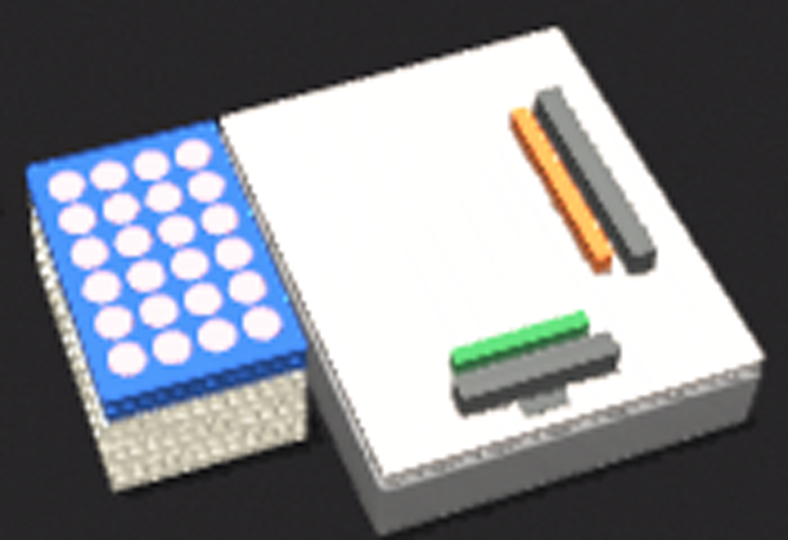

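```bash
cat >h.py <<'E'
import numpy as np
from scipy.optimize import least_squares
W={'scene':(56.25790630612374,318.6381088602374,232.2003296561548,np.array([[0.26055897,0.96532888,-0.01578555,-0.15198185],[-0.74880719,0.21238276,0.62783864,0.39521822],[0.60942334,-0.15176866,0.77818344,-1.26649282]])),
'top':(44.370264209540956,321.15836139393247,242.67836227380346,np.array([[0.03147428,-0.99949208,0.00499429,-0.0014533],[0.97658137,0.03181605,0.21278289,-0.60638754],[-0.21283371,-0.00181986,0.97708674,-1.30888277]]))}
def proj(n,P):
    f,cx,cy,T=W[n];f=240/np.tan(np.radians(f)/2)
    c=P@T[:,:3].T+T[:,3]
    return np.c_[cx+f*c[:,0]/-c[:,2],cy-f*c[:,1]/-c[:,2]]
def fit(L,obs,z,x0=(.5,0,0)):
    L=np.array(L,float)
    def P(p):
        c,s=np.cos(p[2]),np.sin(p[2]);return np.c_[p[0]+c*L[:,0]-s*L[:,1],p[1]+s*L[:,0]+c*L[:,1],np.full(len(L),z)]
    r=least_squares(lambda p:np.concatenate([(proj(n,P(p))-o).ravel() for n,o in obs.items()]),x0)
    return r.x,np.sqrt(np.mean(r.fun**2))
E
python3 - <<'E'
from h import *
t=lambda a:np.c_[235+(np.array(a)[:,0]+.5)/5.5-.5,190+(np.array(a)[:,1]+.5)/5.4545-.5]
s=lambda a:np.c_[270+(np.array(a)[:,0]+.5)/4.5-.5,185+(np.array(a)[:,1]+.5)/4.5-.5]
D=[(.105,.095),(.105,-.073),(-.095,-.073),(-.095,.095)]
dt=t([(66,66),(459,53),(475,513),(73,523)]);ds=s([(763,360),(385,487),(222,118),(556,28)])
B=[(.064,.043),(.064,-.043),(-.064,-.043),(-.064,.043)]
bt=t([(484,160),(689,160),(695,458),(488,458)]);bs=s([(305,350),(107,405),(30,165),(215,122)])
for L,a,b,z in((D,dt,ds,.048),(B,bt,bs,.068)):
    for o in({'top':a},{'scene':b},{'top':a,'scene':b}): print(*fit(L,o,z))
m,_=fit(D,{'top':dt,'scene':ds},.048);b,_=fit(B,{'top':bt,'scene':bs},.068)
c,s_=np.cos(m[2]),np.sin(m[2]);R=np.array([[c,s_],[-s_,c]]);print("blue in mixer",R@(b[:2]-m[:2]),b[2]-m[2])
E
```

```text
[0.60453114 0.09603645 0.06651349] 0.7038613828808398
[0.60719094 0.09728112 0.07015307] 0.7668476797250725
[0.60598866 0.09689539 0.06879687] 0.868586896806541
[ 0.59921067 -0.03004164  0.03804177] 0.3622814991047777
[ 0.59959116 -0.02813304  0.03193897] 0.6042839257601245
[ 0.5994421  -0.0288932   0.03499952] 0.5993615495343402
blue in mixer [-0.01517811 -0.125041  ] -0.03379734904727136
```

Both cameras put the mixer at about (0.606, 0.097), yaw 0.069, and the blue plate at mixer (-15, -125) mm, rotated -0.034 rad from it. Next, a helper to turn a pose in the mixer frame into tool-frame moves.

```bash
cat >g.py <<'E'
import sys,numpy as np
from scipy.spatial.transform import Rotation as Ro
from station import ctrl
M=(.606,.097,.069)
a=[float(v) for v in sys.argv[1:]]
o=ctrl.get_obs();R=Ro.from_euler('xyz',o['eef_rot']).as_matrix();p=o['ee_pos']
Z=Ro.from_euler('z',M[2]).as_matrix();m0=np.array([M[0],M[1],0])
print("t",round(o['time_s'],2),"mixer mm",np.round(Z.T@(p-m0)*1e3,1),"yaw",round(o['eef_rot'][2]-M[2],3),"F mixer",np.round(Z.T@o['force'],2),"M",np.round(o['moment'],2),"w",round(o['grip_width'],3))
if a: # x y z mm in mixer, yaw rel
    G=m0+Z@(np.array(a[:3])/1e3); T=Ro.from_euler('xyz',[np.pi,0,M[2]+a[3]]).as_matrix()
    print("shift cm",np.round(R.T@(G-p)*100,2),"rot",np.round(Ro.from_matrix(R.T@T).as_rotvec(),3))
E
python3 g.py -15 -205 200 0
```

```text
t 0.1 mixer mm [-333.9  419.7  204.9] yaw 1.042 F mixer [-0.17  0.8  -1.17] M [-0.01  0.04 -0.03] w 0.094
shift cm [-37.85  59.05   0.53] rot [0.000e+00 1.000e-03 1.042e+00]
```

Call:
play_rows:
  steps:
    - [[-37.85, 59.05, 0.5, 0, 0.001, 1.042, 0.7], [-37.85, 59.05, 0.5, 0, 0.001, 1.042, 0.7], [-37.85, 59.05, 0.5, 0, 0.001, 1.042, 0.7], [-37.85, 59.05, 0.5, 0, 0.001, 1.042, 0.7], [-37.85, 59.05, 0.5, 0, 0.001, 1.042, 0.7], [-37.85, 59.05, 0.5, 0, 0.001, 1.042, 0.7], [-37.85, 59.05, 0.5, 0, 0.001, 1.042, 0.7], [-37.85, 59.05, 0.5, 0, 0.001, 1.042, 0.7], [-37.85, 59.05, 0.5, 0, 0.001, 1.042, 0.7], [-37.85, 59.05, 0.5, 0, 0.001, 1.042, 0.7], [-37.85, 59.05, 0.5, 0, 0.001, 1.042, 0.7], [-37.85, 59.05, 0.5, 0, 0.001, 1.042, 0.7], [-37.85, 59.05, 0.5, 0, 0.001, 1.042, 0.7], [-37.85, 59.05, 0.5, 0, 0.001, 1.042, 0.7], [-37.85, 59.05, 0.5, 0, 0.001, 1.042, 0.7], [-37.85, 59.05, 0.5, 0, 0.001, 1.042, 0.7], [-37.85, 59.05, 0.5, 0, 0.001, 1.042, 0.7], [-37.85, 59.05, 0.5, 0, 0.001, 1.042, 0.7], [-37.85, 59.05, 0.5, 0, 0.001, 1.042, 0.7], [-37.85, 59.05, 0.5, 0, 0.001, 1.042, 0.7]]

```text
time_s: 1.77
ee_pos: [0.6048, -0.1082, 0.1998]
eef_rot: [-3.142, 0.001, 0.069]
force: [-0.7, 0.2, 0.6]
grip_width: 0.0658
```

```bash
python3 g.py -15 -205 57 0
```

```text
t 1.77 mixer mm [ -15.3 -204.6  199.8] yaw -0.0 F mixer [-0.7   0.24  0.65] M [-0.09  0.   -0.07] w 0.066
shift cm [ 0.04  0.04 14.28] rot [-0.     0.001 -0.   ]
```

Call:
play_rows:
  steps:
    - [[0, 0, 4, 0, 0, 0, 0.7], [0, 0, 8, 0, 0, 0, 0.7], [0, 0, 11, 0, 0, 0, 0.7], [0, 0, 13, 0, 0, 0, 0.7], [0, 0, 14.1, 0, 0, 0, 0.7], [0, 0, 14.3, 0, 0, 0, 0.7], [0, 0, 14.3, 0, 0, 0, 0.7], [0, 0, 14.3, 0, 0, 0, 0.7]]

```text
time_s: 2.43
ee_pos: [0.6055, -0.1079, 0.0586]
eef_rot: [3.141, -0.002, 0.069]
force: [-0.8, 1.0, -0.4]
grip_width: 0.0657
```

```bash
python3 g.py; python3 - <<'E'
from station import ctrl
import cv2,numpy as np
a=cv2.resize(ctrl.camera("scene")["frame"][165:305,230:400],None,fx=2.3,fy=2.3,interpolation=cv2.INTER_CUBIC)
c=ctrl.camera("wrist");b=cv2.resize(c["frame"],(400,322))
cv2.imwrite("pics/pre.png",np.hstack([a,b]) if a.shape[0]==322 else np.hstack([cv2.resize(a,(391,322)),b]))
E
```

```text
t 2.43 mixer mm [ -14.7 -204.4   58.6] yaw 0.0 F mixer [-0.73  1.05 -0.41] M [-0.06  0.03  0.03] w 0.066
```

View pics/pre.png

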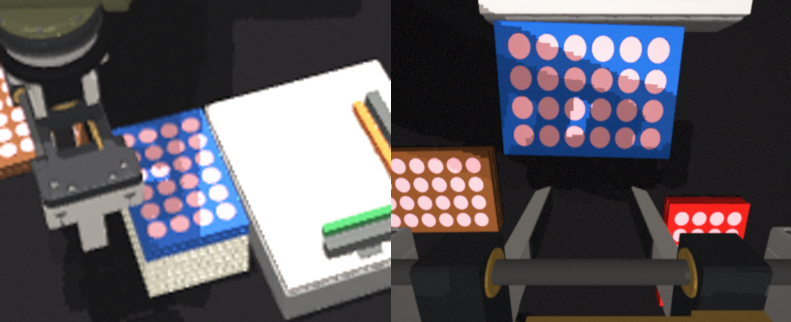

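The fingers straddle the middle of the plate's -y side (wrist view: tips near columns 530 and 655, plate 500 to 668), and the tips sit at the height of the blue plate. I'll start sliding.

Call:
play_rows:
  steps:
    - [[0, -0.6, 0.15, 0, 0, 0, 0.7], [0, -1.2, 0.15, 0, 0, 0, 0.7], [0, -1.7, 0.15, 0, 0, 0, 0.7], [0, -2.0, 0.15, 0, 0, 0, 0.7], [0, -2.3, 0.15, 0, 0, 0, 0.7], [0, -2.6, 0.15, 0, 0, 0, 0.7], [0, -2.9, 0.15, 0, 0, 0, 0.7], [0, -3.2, 0.15, 0, 0, 0, 0.7], [0, -3.5, 0.15, 0, 0, 0, 0.7], [0, -3.9, 0.15, 0, 0, 0, 0.7], [0, -4.3, 0.15, 0, 0, 0, 0.7], [0, -4.7, 0.15, 0, 0, 0, 0.7], [0, -5.1, 0.15, 0, 0, 0, 0.7], [0, -5.5, 0.15, 0, 0, 0, 0.7], [0, -5.9, 0.15, 0, 0, 0, 0.7], [0, -6.3, 0.15, 0, 0, 0, 0.7], [0, -6.7, 0.15, 0, 0, 0, 0.7], [0, -7.0, 0.15, 0, 0, 0, 0.7], [0, -7.2, 0.15, 0, 0, 0, 0.7], [0, -7.3, 0.15, 0, 0, 0, 0.7]]

```text
time_s: 4.2
ee_pos: [0.6004, -0.035, 0.057]
eef_rot: [3.141, -0.002, 0.069]
force: [-0.3, -0.9, 1.7]
grip_width: 0.0656
```

```bash
python3 g.py; python3 - <<'E'
from station import ctrl
import cv2,numpy as np
a=cv2.resize(ctrl.camera("scene")["frame"][165:305,250:420],(391,322),interpolation=cv2.INTER_CUBIC)
c=ctrl.camera("wrist");b=cv2.resize(c["frame"],(400,322))
cv2.imwrite("pics/mid.png",np.hstack([a,b]))
E
```

```text
t 4.2 mixer mm [ -14.7 -131.3   57. ] yaw 0.0 F mixer [-0.33 -0.85  1.7 ] M [-0.37  0.    0.03] w 0.066
```

View pics/mid.png

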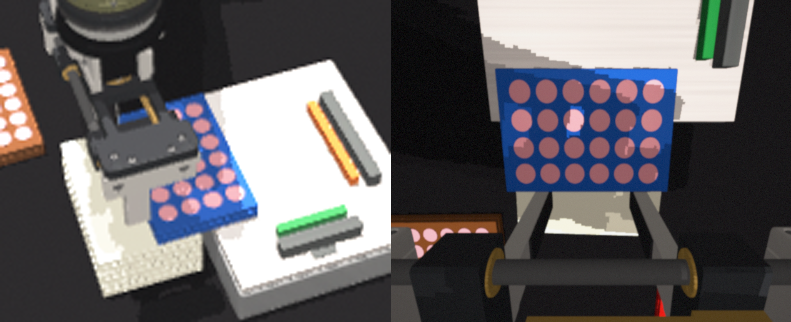

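The plate is sliding squarely onto the deck, and the pale stack hasn't moved. Continuing.

Call:
play_rows:
  steps:
    - [[0, -0.3, 0, 0, 0, 0, 0.7], [0, -0.7, 0, 0, 0, 0, 0.7], [0, -1.1, 0, 0, 0, 0, 0.7], [0, -1.5, 0, 0, 0, 0, 0.7], [0, -1.9, 0, 0, 0, 0, 0.7], [0, -2.3, 0, 0, 0, 0, 0.7], [0, -2.7, 0, 0, 0, 0, 0.7], [0, -3.1, 0, 0, 0, 0, 0.7], [0, -3.5, 0, 0, 0, 0, 0.7], [0, -3.9, 0, 0, 0, 0, 0.7], [0, -4.3, 0, 0, 0, 0, 0.7], [0, -4.7, 0, 0, 0, 0, 0.7], [0, -5.1, 0, 0, 0, 0, 0.7], [0, -5.4, 0, 0, 0, 0, 0.7], [0, -5.7, 0, 0, 0, 0, 0.7], [0, -6.0, 0, 0, 0, 0, 0.7], [0, -6.2, 0, 0, 0, 0, 0.7], [0, -6.4, 0, 0, 0, 0, 0.7], [0, -6.5, 0, 0, 0, 0, 0.7], [0, -6.6, 0, 0, 0, 0, 0.7]]

```text
time_s: 5.97
ee_pos: [0.5957, 0.0308, 0.0568]
eef_rot: [3.141, -0.001, 0.069]
force: [0.1, -0.5, 0.6]
grip_width: 0.0658
```

```bash
python3 g.py; python3 - <<'E'
from station import ctrl
import cv2,numpy as np
a=cv2.resize(ctrl.camera("scene")["frame"][165:305,270:440],(391,322),interpolation=cv2.INTER_CUBIC)
c=ctrl.camera("wrist");b=cv2.resize(c["frame"],(400,322))
cv2.imwrite("pics/mid2.png",np.hstack([a,b]))
E
```

```text
t 5.97 mixer mm [-14.8 -65.3  56.8] yaw 0.0 F mixer [ 0.08 -0.51  0.62] M [-0.16  0.01 -0.03] w 0.066
```

View pics/mid2.png

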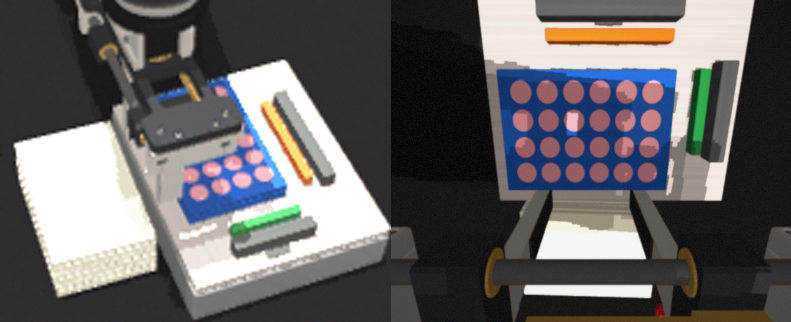

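Call:
play_rows:
  steps:
    - [[0, -0.2, 0, 0, 0, 0, 0.7], [0, -0.4, 0, 0, 0, 0, 0.7], [0, -0.6, 0, 0, 0, 0, 0.7], [0, -0.8, 0, 0, 0, 0, 0.7], [0, -0.95, 0, 0, 0, 0, 0.7], [0, -1.05, 0, 0, 0, 0, 0.7], [0, -1.1, 0, 0, 0, 0, 0.7], [0, -1.1, 0, 0, 0, 0, 0.7]]

```text
time_s: 6.73
ee_pos: [0.5949, 0.042, 0.0568]
eef_rot: [3.141, -0.001, 0.069]
force: [0.8, 0.8, 0.2]
grip_width: 0.066
```

```bash
python3 g.py; python3 - <<'E'
from station import ctrl
import cv2
c=ctrl.camera("wrist")["frame"][0:160,120:600];cv2.imwrite("pics/w3.png",cv2.resize(c,None,fx=1.6,fy=1.6,interpolation=cv2.INTER_CUBIC))
E
```

```text
t 6.73 mixer mm [-14.8 -54.1  56.8] yaw 0.0 F mixer [0.84 0.79 0.23] M [-0.04  0.1   0.  ] w 0.066
```

View pics/w3.png

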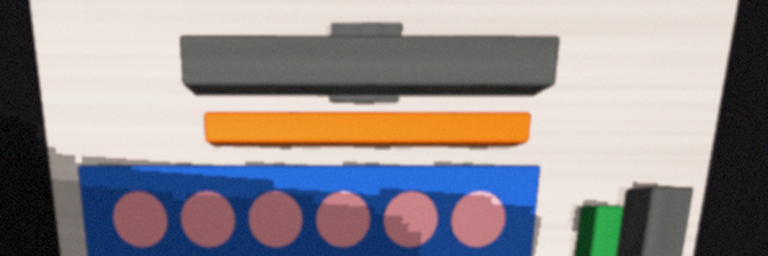

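The gap to the orange bar is about 18 px at 0.28 mm/px, so 5 mm. I'll creep forward.

Call:
play_rows:
  steps:
    - [[0, -0.1, 0, 0, 0, 0, 0.7], [0, -0.2, 0, 0, 0, 0, 0.7], [0, -0.27, 0, 0, 0, 0, 0.7], [0, -0.34, 0, 0, 0, 0, 0.7], [0, -0.4, 0, 0, 0, 0, 0.7], [0, -0.4, 0, 0, 0, 0, 0.7], [0, -0.4, 0, 0, 0, 0, 0.7]]

```text
time_s: 7.37
ee_pos: [0.5947, 0.046, 0.0568]
eef_rot: [3.141, -0.001, 0.069]
force: [-0.2, -0.6, -0.7]
grip_width: 0.0656
```

Call:
play_rows:
  steps:
    - [[0, -0.05, 0, 0, 0, 0, 0.7], [0, -0.1, 0, 0, 0, 0, 0.7], [0, -0.1, 0, 0, 0, 0, 0.7], [0, -0.1, 0, 0, 0, 0, 0.7], [0, -0.1, 0, 0, 0, 0, 0.7]]

```text
time_s: 7.78
ee_pos: [0.5946, 0.047, 0.0568]
eef_rot: [3.142, -0.001, 0.069]
force: [0.5, 0.2, -0.8]
grip_width: 0.0661
```

Call:
play_rows:
  steps:
    - [[0, -0.05, 0, 0, 0, 0, 0.7], [0, -0.1, 0, 0, 0, 0, 0.7], [0, -0.1, 0, 0, 0, 0, 0.7], [0, -0.1, 0, 0, 0, 0, 0.7], [0, -0.1, 0, 0, 0, 0, 0.7]]

```text
time_s: 8.2
ee_pos: [0.5945, 0.0481, 0.0568]
eef_rot: [-3.142, -0.001, 0.069]
force: [-0.7, -0.5, -0.7]
grip_width: 0.066
```

```bash
python3 g.py
```

```text
t 8.2 mixer mm [-14.8 -48.   56.8] yaw 0.0 F mixer [-0.69 -0.43 -0.68] M [-0.09  0.11 -0.01] w 0.066
```

Call:
play_rows:
  steps:
    - [[0, -0.05, 0, 0, 0, 0, 0.7], [0, -0.1, 0, 0, 0, 0, 0.7], [0, -0.1, 0, 0, 0, 0, 0.7], [0, -0.1, 0, 0, 0, 0, 0.7], [0, -0.1, 0, 0, 0, 0, 0.7]]

```text
time_s: 8.62
ee_pos: [0.5945, 0.0488, 0.0568]
eef_rot: [3.141, -0.001, 0.069]
force: [-0.2, -5.7, 0.6]
grip_width: 0.0659
```

```bash
python3 g.py
```

```text
t 8.62 mixer mm [-14.8 -47.3  56.8] yaw 0.0 F mixer [-0.62 -5.71  0.63] M [-1.    0.1  -0.05] w 0.066
```

Contact at 5.7 N. I'll press slightly more and hold.

Call:
play_rows:
  steps:
    - [[0, -0.05, 0, 0, 0, 0, 0.7], [0, -0.05, 0, 0, 0, 0, 0.7], [0, -0.05, 0, 0, 0, 0, 0.7], [0, -0.05, 0, 0, 0, 0, 0.7], [0, -0.05, 0, 0, 0, 0, 0.7]]

```text
time_s: 9.03
ee_pos: [0.5945, 0.0488, 0.0568]
eef_rot: [3.141, -0.001, 0.069]
force: [-0.7, -5.8, -0.6]
grip_width: 0.066
```

```bash
python3 g.py
```

```text
t 9.03 mixer mm [-14.8 -47.3  56.8] yaw 0.0 F mixer [-1.13 -5.75 -0.65] M [-1.14  0.09 -0.03] w 0.066
```

Call:
play_rows:
  steps:
    - [[0, 0.1, 0, 0, 0, 0, 0.7], [0, 0.3, 0, 0, 0, 0, 0.7], [0, 1, 0, 0, 0, 0, 0.7], [0, 2, 0, 0, 0, 0, 0.7], [0, 3, 0, 0, 0, 0, 0.7], [0, 3, -2, 0, 0, 0, 0.7], [0, 3, -5, 0, 0, 0, 0.5], [0, 3, -8, 0, 0, 0, 0.5], [0, 3, -8, 0, 0, 0, 0.5], [0, 3, -8, 0, 0, 0, 0.5]]

```text
time_s: 9.87
ee_pos: [0.5971, 0.0181, 0.1384]
eef_rot: [3.14, -0.004, 0.068]
force: [0.5, -1.0, -0.0]
grip_width: 0.0475
```

```bash
python3 g.py -118 3 140 1.5708
```

```text
t 9.87 mixer mm [-14.3 -78.1 138.4] yaw -0.001 F mixer [ 0.41 -1.04 -0.01] M [-0.01  0.01  0.01] w 0.047
shift cm [-10.37  -8.1   -0.22] rot [ 0.004 -0.003 -1.571]
```

Call:
play_rows:
  steps:
    - [[-10.4, -8.1, 0, 0.004, -0.003, -1.571, 0.5], [-10.4, -8.1, 0, 0.004, -0.003, -1.571, 0.5], [-10.4, -8.1, 0, 0.004, -0.003, -1.571, 0.5], [-10.4, -8.1, 0, 0.004, -0.003, -1.571, 0.5], [-10.4, -8.1, 0, 0.004, -0.003, -1.571, 0.5], [-10.4, -8.1, 0, 0.004, -0.003, -1.571, 0.5], [-10.4, -8.1, 0, 0.004, -0.003, -1.571, 0.5], [-10.4, -8.1, 0, 0.004, -0.003, -1.571, 0.5], [-10.4, -8.1, 0, 0.004, -0.003, -1.571, 0.5], [-10.4, -8.1, 0, 0.004, -0.003, -1.571, 0.5], [-10.4, -8.1, 0, 0.004, -0.003, -1.571, 0.5], [-10.4, -8.1, 0, 0.004, -0.003, -1.571, 0.5], [-10.4, -8.1, 0, 0.004, -0.003, -1.571, 0.5], [-10.4, -8.1, 0, 0.004, -0.003, -1.571, 0.5], [-10.4, -8.1, 0, 0.004, -0.003, -1.571, 0.5], [-10.4, -8.1, 0, 0.004, -0.003, -1.571, 0.5]]

```text
time_s: 11.2
ee_pos: [0.4876, 0.0916, 0.1372]
eef_rot: [-3.141, 0.001, 1.637]
force: [-0.1, 1.2, -0.3]
grip_width: 0.0466
```

```bash
python3 g.py -118 3 56 1.5708;  python3 - <<'E'
from station import ctrl
import cv2,numpy as np
a=cv2.resize(ctrl.camera("top")["frame"][180:300,225:385],(440,330),interpolation=cv2.INTER_CUBIC)
b=cv2.resize(ctrl.camera("wrist")["frame"],(350,262));b=cv2.copyMakeBorder(b,0,68,0,0,0)
cv2.imwrite("pics/side.png",np.hstack([a,b]))
E
```

```text
t 11.2 mixer mm [-118.5    2.7  137.2] yaw 1.568 F mixer [-0.05  1.16 -0.32] M [ 0.04 -0.    0.01] w 0.047
shift cm [0.03 0.06 8.12] rot [-0.001  0.001 -0.003]
```

View pics/side.png

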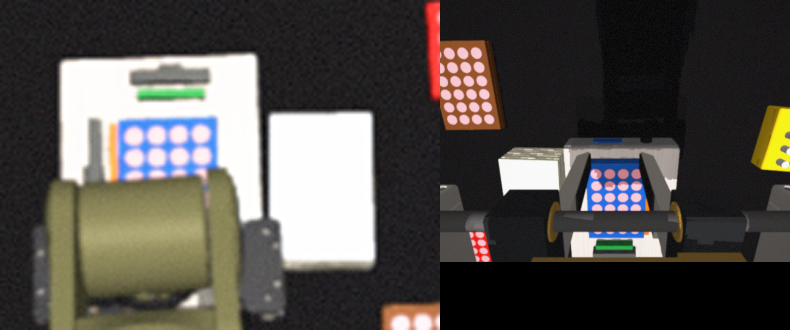

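The plate is against the orange bar and square, the stack is where it was, and the fingers are centred across the plate's -x end. Next: descend, then approach.

Call:
play_rows:
  steps:
    - [[0, 0, 3, 0, 0, -0.003, 0.5], [0, 0, 6, 0, 0, -0.003, 0.5], [0, 0, 7.6, 0, 0, -0.003, 0.5], [0, 0, 8.1, 0, 0, -0.003, 0.5], [0, 0.3, 8.1, 0, 0, -0.003, 0.5], [0, 0.8, 8.1, 0, 0, -0.003, 0.5], [0, 1.3, 8.1, 0, 0, -0.003, 0.5], [0, 1.8, 8.1, 0, 0, -0.003, 0.5], [0, 2.2, 8.1, 0, 0, -0.003, 0.5], [0, 2.5, 8.1, 0, 0, -0.003, 0.5], [0, 2.8, 8.1, 0, 0, -0.003, 0.5], [0, 3.1, 8.1, 0, 0, -0.003, 0.5], [0, 3.4, 8.1, 0, 0, -0.003, 0.5], [0, 3.6, 8.1, 0, 0, -0.003, 0.5], [0, 3.7, 8.1, 0, 0, -0.003, 0.5], [0, 3.8, 8.1, 0, 0, -0.003, 0.5], [0, 3.8, 8.1, 0, 0, -0.003, 0.5]]

```text
time_s: 12.72
ee_pos: [0.5257, 0.0942, 0.0565]
eef_rot: [-3.141, 0.001, 1.641]
force: [-0.4, -1.0, -0.5]
grip_width: 0.0471
```

```bash
python3 g.py;  python3 - <<'E'
from station import ctrl
import cv2,numpy as np
a=cv2.resize(ctrl.camera("scene")["frame"][165:305,290:450],(440,385),interpolation=cv2.INTER_CUBIC)
b=cv2.resize(ctrl.camera("wrist")["frame"][200:,180:520],(360,296),interpolation=cv2.INTER_CUBIC);b=cv2.copyMakeBorder(b,0,89,0,0,0)
cv2.imwrite("pics/side2.png",np.hstack([a,b]))
E
```

```text
t 12.72 mixer mm [-80.3   2.7  56.5] yaw 1.572 F mixer [-0.42 -0.93 -0.47] M [ 0.08 -0.02  0.01] w 0.047
```

View pics/side2.png

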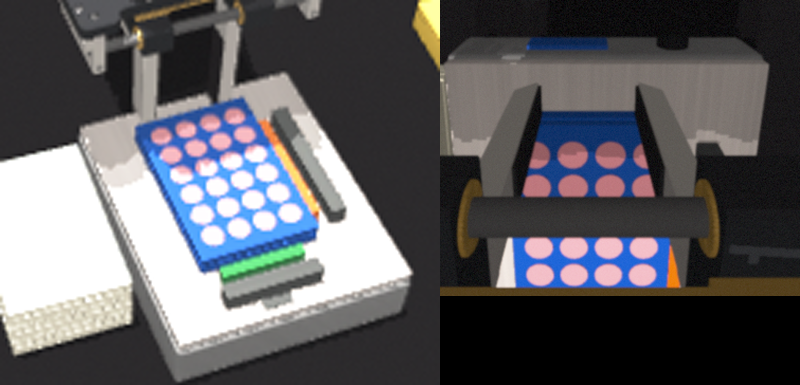

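Call:
play_rows:
  steps:
    - [[0, 0.1, 0, 0, 0, 0, 0.5], [0, 0.2, 0, 0, 0, 0, 0.5], [0, 0.25, 0, 0, 0, 0, 0.5], [0, 0.3, 0, 0, 0, 0, 0.5], [0, 0.3, 0, 0, 0, 0, 0.5], [0, 0.3, 0, 0, 0, 0, 0.5]]

```text
time_s: 13.32
ee_pos: [0.5287, 0.0944, 0.0565]
eef_rot: [-3.142, 0.0, 1.641]
force: [0.0, -0.1, -0.8]
grip_width: 0.0471
```

Call:
play_rows:
  steps:
    - [[0, 0.05, 0, 0, 0, 0, 0.5], [0, 0.1, 0, 0, 0, 0, 0.5], [0, 0.1, 0, 0, 0, 0, 0.5], [0, 0.1, 0, 0, 0, 0, 0.5]]

```text
time_s: 13.65
ee_pos: [0.5298, 0.0945, 0.0564]
eef_rot: [3.142, 0.0, 1.641]
force: [0.6, -0.7, -0.7]
grip_width: 0.0472
```

Call:
play_rows:
  steps:
    - [[0, 0.05, 0, 0, 0, 0, 0.5], [0, 0.1, 0, 0, 0, 0, 0.5], [0, 0.1, 0, 0, 0, 0, 0.5], [0, 0.1, 0, 0, 0, 0, 0.5]]

```text
time_s: 13.98
ee_pos: [0.5309, 0.0946, 0.0564]
eef_rot: [3.141, 0.0, 1.641]
force: [0.8, -0.1, 0.4]
grip_width: 0.0468
```

```bash
python3 g.py
```

```text
t 13.98 mixer mm [-75.1   2.8  56.4] yaw 1.572 F mixer [ 0.83 -0.12  0.41] M [ 0.05  0.01 -0.01] w 0.047
```

Call:
play_rows:
  steps:
    - [[0, 0.05, 0, 0, 0, 0, 0.5], [0, 0.1, 0, 0, 0, 0, 0.5], [0, 0.1, 0, 0, 0, 0, 0.5], [0, 0.1, 0, 0, 0, 0, 0.5]]

```text
time_s: 14.32
ee_pos: [0.532, 0.0946, 0.0565]
eef_rot: [3.141, 0.0, 1.641]
force: [0.7, 0.3, -0.6]
grip_width: 0.0465
```

```bash
python3 g.py
```

```text
t 14.32 mixer mm [-74.    2.7  56.5] yaw 1.572 F mixer [ 0.73  0.3  -0.6 ] M [-0.04 -0.02 -0.07] w 0.047
```

Call:
play_rows:
  steps:
    - [[0, 0.05, 0, 0, 0, 0, 0.5], [0, 0.1, 0, 0, 0, 0, 0.5], [0, 0.1, 0, 0, 0, 0, 0.5], [0, 0.1, 0, 0, 0, 0, 0.5]]

```text
time_s: 14.65
ee_pos: [0.5328, 0.0947, 0.0564]
eef_rot: [-3.142, 0.0, 1.641]
force: [-4.2, 0.2, 2.9]
grip_width: 0.0469
```

```bash
python3 g.py
```

```text
t 14.65 mixer mm [-73.2   2.8  56.4] yaw 1.572 F mixer [-4.13  0.49  2.94] M [-0.06  0.7   0.02] w 0.047
```

Call:
play_rows:
  steps:
    - [[0, 0.06, 0, 0, 0, 0, 0.5], [0, 0.08, 0, 0, 0, 0, 0.5], [0, 0.08, 0, 0, 0, 0, 0.5], [0, 0.08, 0, 0, 0, 0, 0.5]]

```text
time_s: 14.98
ee_pos: [0.533, 0.0948, 0.0564]
eef_rot: [-3.14, 0.001, 1.641]
force: [-7.3, -0.6, 5.3]
grip_width: 0.0471
```

```bash
python3 g.py
```

```text
t 14.98 mixer mm [-73.    2.8  56.4] yaw 1.572 F mixer [-7.33 -0.13  5.28] M [-0.12  1.42 -0.07] w 0.047
```

7.3 N on green. I'll hold briefly, then back away.

Call:
play_rows:
  steps:
    - [[0, 0.04, 0, 0, 0, 0, 0.5], [0, 0.04, 0, 0, 0, 0, 0.5], [0, -0.03, 0, 0, 0, 0, 0.5], [0, -0.1, 0, 0, 0, 0, 0.5], [0, -0.3, 0, 0, 0, 0, 0.5], [0, -1, 0, 0, 0, 0, 0.5], [0, -2.5, 0, 0, 0, 0, 0.5], [0, -4, 0, 0, 0, 0, 0.5], [0, -5, -2, 0, 0, 0, 0.5], [0, -6, -6, 0, 0, 0, 0.5], [0, -6, -10, 0, 0, 0, 0.5], [5, -8, -14, 0, 0, 0, 0.5], [9, -10, -14, 0, 0, 0, 0.5], [13, -12, -14, 0, 0, 0, 0.5], [17, -12, -14, 0, 0, 0, 0.5], [21, -12, -14, 0, 0, 0, 0.5], [25, -12, -14, 0, 0, 0, 0.5], [25, -12, -14, 0, 0, 0, 0.5], [25, -12, -14, 0, 0, 0, 0.5]]

```text
time_s: 16.57
ee_pos: [0.3947, 0.339, 0.1961]
eef_rot: [-3.14, 0.0, 1.644]
force: [1.6, 0.1, -0.2]
grip_width: 0.0471
```

```bash
python3 g.py; python3 - <<'E'
from station import ctrl
import cv2,numpy as np
t=ctrl.camera("top")["frame"];s=ctrl.camera("scene")["frame"]
cv2.imwrite("pics/end_t.png",cv2.resize(t[190:300,235:375],None,fx=5.5,fy=5.4545,interpolation=cv2.INTER_CUBIC))
cv2.imwrite("pics/end_s.png",cv2.resize(s[185:305,270:445],None,fx=4.5,fy=4.5,interpolation=cv2.INTER_CUBIC))
E
```

```text
t 16.57 mixer mm [-194.1  256.   196.1] yaw 1.575 F mixer [ 1.58 -0.05 -0.21] M [ 0.04 -0.01  0.  ] w 0.047
```

View pics/end_t.png

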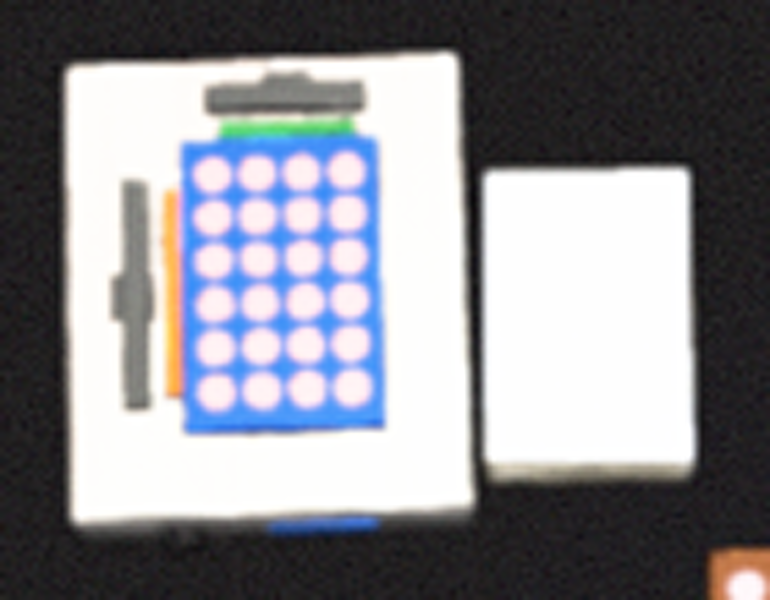

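View pics/end_s.png

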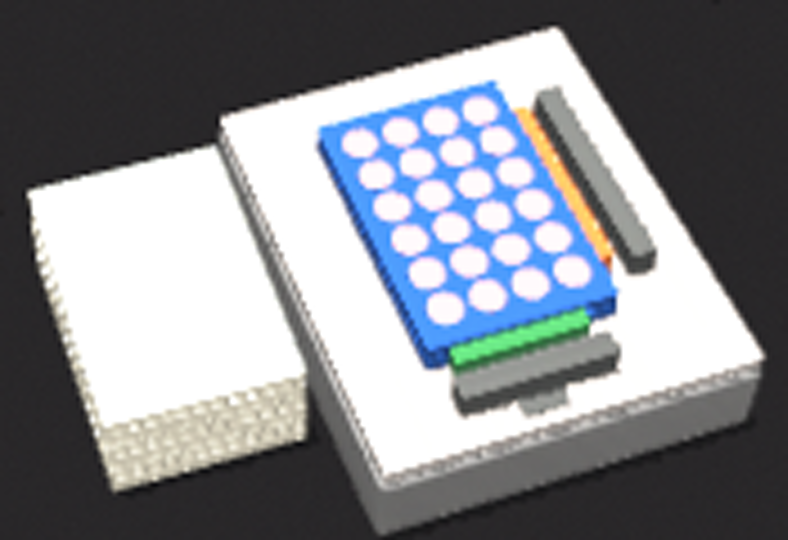

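```bash
python3 - <<'E'
from h import *
t=lambda a:np.c_[235+(np.array(a)[:,0]+.5)/5.5-.5,190+(np.array(a)[:,1]+.5)/5.4545-.5]
s=lambda a:np.c_[270+(np.array(a)[:,0]+.5)/4.5-.5,185+(np.array(a)[:,1]+.5)/4.5-.5]
B=[(.064,.043),(.064,-.043),(-.064,-.043),(-.064,.043)]
b,e=fit(B,{'top':t([(182,142),(375,136),(384,426),(186,432)]),'scene':s([(614,293),(427,350),(322,133),(493,85)])},.065)
m=np.array([.60599,.09690,.0688]);c,q=np.cos(m[2]),np.sin(m[2])
print(b,e,np.array([[c,q],[-q,c]])@(b-m)[:2],b[2]-m[2])
E
```

```text
[0.60746722 0.10084134 0.06344194] 0.8142287171935113 [0.00174468 0.00383046] -0.005358062028675378
```

```bash
python3 -c "
from station import ctrl
print(ctrl.hand_in())"
```

```text
the job is handed in; nothing more can be done
None
```

The blue plate is in the corner of the nest against both buffers, and the job was handed in at about 16.7 s of the 58 s allowed. The hand-in gave no verdict.

I pushed the plate with both fingertips, without gripping it. It slid off the stack onto the deck and was pressed against the orange buffer at about 5.8 N by the wrist reading. I then turned the gripper a quarter turn and pressed the plate against the green buffer at about 7.3 N. After that I backed off and moved the arm clear.

**Final position:** a camera fit of the plate's corners puts it about 1.7 mm (x) and 3.8 mm (y) from the nest point, and within 0.01 rad of square. The fit is good to about 2 mm. The y offset is inside the 6 mm limit, but with only about 2 mm to spare.

**Other checks:** the pale stack shows no visible shift in the last pictures. I didn't measure the plates' positions. The bystanders stayed well clear of the arm's path, but the last pictures don't show them.

**Unexplained reading:** during the green push the wrist also read about 5 N upward. I put it down to fingertip friction but didn't confirm it. The plate's height and tilt were not measured separately; in the last pictures it looks flat.

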